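# Load light-sensitive standards into a shuttered case and clamp it shut

### The arm

A 7-joint arm with a two-finger parallel gripper is mounted at the origin on the work surface. World frame = base frame: x ahead of the robot, y to its left, z up, the work surface at z = 0. Lengths are in m, angles in rad, forces in N, time in s.
With the tool pointing down it reaches from about 0.425 to 0.925 m from the base axis. Payload 6.8 kg.
Tool frame: the origin (TCP) lies at the very end of the fingers, on their centre line; the grasp point (between the pads) lies 19 mm behind it; z points along the fingers, y is the line along which they close (so a half turn about z gives the same grasp; the last joint's range is limited). The gripper opens to 85 mm and grips with 20 to 120 N. Pads are 22 mm wide; open, the fingers measure 114 mm over their backs; the gripper's body (76 mm by 85 mm) begins 54 mm behind the grasp point. The pads swing forward as they close: fully open they stand 13 mm farther back than shut.
Start: joints at [-1.403, 0.477, 0.022, 1.555, -0.011, 1.109, -0.083], TCP at [0.184, 0.65, 0.231] pointing down, gripper open.
Joint ranges: [-2.96, 2.96], [-0.34, 2.1], [-1.41, 1.46], [0.24, 2.44], [-1.37, 4.51], [0.17, 1.92], [-2.96, 2.96]. Speed limits (rad/s): [2.39, 2.39, 3.14, 3.14, 3.14, 3.14, 3.14].

### API

Orientations are given as a rotation vector (axis times angle).
In Python, from cell import env gives the robot as it stands. Calls block until the motion is done:
- env.move_ptp(position, orientation): joint-space move of the TCP to a pose.
- env.line_to(position, ori=None, vel=0.15, until_force=None): straight line of the TCP; ori=None keeps the orientation; vel is the mean speed in m/s. With until_force (N) it stops when the force on the tool has changed by that much, and returns True; else False.
- env.move_joints(angles): joint-space move.
- env.open_gripper() and env.grasp(): open the fingers fully, or close them until they stop; the grip force is fixed at half the most.
- env.dwell(seconds).
- env.ik(position, orientation): joint angles nearest the present ones, or None.
- env.snapshot(name): name is "scene" or "top"; returns a dict with "frame" (480x640x3 uint8, red, green, blue), "z_map" (480x640 float32, m along the optical axis (not along the pixel's ray), 0 where there is no reading), "fx", "fy", "cx", "cy" (pixels), "extrinsics" (4x4, takes a point from camera to world coordinates). Camera axes: x right, y down, z forward; pixel columns grow to the right and rows downward; lengths in m; the calibration is good to about 2 mm. A picture is of the moment at which its call begins.
A pose or a line that the arm cannot do raises env.Unreachable and nothing moves.
- env.hand_in(): hands the job in; it is judged then, once.
Readings, each from a call of its own:
- env.read_time_s(): time.
- env.read_joints(): joint angles.
- env.read_joint_velocities(): joint speeds.
- env.read_tau(): joint torques, N m.
- env.read_position(): TCP position.
- env.read_eef_rot(): TCP orientation.
- env.read_contact_force(): force on the tool from outside, world axes, zero at the start.
- env.read_moment(): the same for the moment, N m.
- env.read_opening(): finger opening in m.
- env.read_gripper_force(): force on a finger pad.
Only numpy, scipy, OpenCV 4.12 (cv2) and the standard library are available. Lean on these libraries where they do the work, as an engineer would, in place of code of your own. Each camera call takes 0.05 s, during which the arm holds its last target. There are 200 camera calls.

### The job

Unclamp the case by swinging the red bail of its clamp right down towards the robot, then swing the blue lid all the way back past upright. Put every reference standard standing on the blue mat into the light-tight case, each in its own well, fully home to its shoulder in the socket hidden under a shutter in the black well floor: feel for it by sweeping the foot in a spiral until it drops in. Only when all are home, shut the lid completely, then swing the bail fully upright so that the clamp closes on the lid; leave the bottles, marker, dish and timer where they are.

Things in the scene. Friction and masses are not known exactly. Their poses are not given: they have to be found in the camera images.
- std0: reference standard to load (None if absent): upright capsule 46 mm tall, 80 g. Steel foot 26 mm wide, 14 mm tall, with a 0.8 mm step round its lowest 2.5 mm; above it a 30 mm wide amber body (to 31 mm) and yellow cap (to 46 mm). Origin: centre of its underside, z up along its axis. Grip it high, across the 30 mm part, so that the fingertips stay clear of the well when it is home
- std1: reference standard to load (None if absent): upright capsule 46 mm tall, 80 g. Steel foot 26 mm wide, 14 mm tall, with a 0.8 mm step round its lowest 2.5 mm; above it a 30 mm wide amber body (to 31 mm) and yellow cap (to 46 mm). Origin: centre of its underside, z up along its axis. Grip it high, across the 30 mm part, so that the fingertips stay clear of the well when it is home
- std2: reference standard to load (None if absent): upright capsule 46 mm tall, 80 g. Steel foot 26 mm wide, 14 mm tall, with a 0.8 mm step round its lowest 2.5 mm; above it a 30 mm wide amber body (to 31 mm) and yellow cap (to 46 mm). Origin: centre of its underside, z up along its axis. Grip it high, across the 30 mm part, so that the fingertips stay clear of the well when it is home
- std3: reference standard to load (None if absent): upright capsule 46 mm tall, 80 g. Steel foot 26 mm wide, 14 mm tall, with a 0.8 mm step round its lowest 2.5 mm; above it a 30 mm wide amber body (to 31 mm) and yellow cap (to 46 mm). Origin: centre of its underside, z up along its axis. Grip it high, across the 30 mm part, so that the fingertips stay clear of the well when it is home
- case: grey open-topped case, 136 (x) x 180 (y) x 60 (z) mm, walls 5 mm, fixed to the table, turned up to 0.2 rad. Origin: centre of its underside; x points away from the robot to the lid hinge, y left, z up. Inside, a white deck (top at z = 27 mm) has four square wells, one standard each, any in any. A standard that is home has its origin at z = 10 mm and its top at 56 mm; otherwise the lid cannot close
- well0 (a point): centre of a well's black floor, 3 mm below the deck, 24 mm above the table: case x -26.5, y -33 mm. Wells are 42 mm squares. In the floor is a round blind socket 27.3 mm wide and over 14 mm deep, its centre up to 5 mm off the well's centre in case x and in y. A flush black spring shutter hides it and sinks at 0.2 N. Home, the shoulder rests on the floor
- well1 (a point): the same: case x -26.5, y +33 mm. All four sockets are off their well centres by the same amount and direction, which differs from start to start
- well2 (a point): the same: case x +19.5, y -33 mm
- well3 (a point): the same: case x +19.5, y +33 mm
- lid (a joint): hinge of the case's blue lid: 0 = shut, grows as it opens (rad), end stop at 1.9. Starts shut. Open past 1.68 it stands clear of a hand working over the wells. It is stiff and stays where it is left, about 0.2 N m
- lid_handle (a point): middle of the lid's black bar handle: a round bar 10 mm thick and 90 mm long along the case's y, 38 mm off the lid's outer face, 112 mm from the hinge line; posts stand at its ends. With the lid back it sticks out on the far side. It can be pinched from above across the case's x and carried round the hinge while it turns between the pads
- lid_hinge (a point): middle of the lid's hinge line, which runs along the case's y at case x = +68 mm, z = 60.5 mm. The lid is 136 x 180 x 7.5 mm and reaches from here to the front wall
- clamp (a joint): hinge of the clamp on the case's front (robot side): 0 = closed, bail upright and steel tongue lying on the lid; grows as the bail swings down towards the robot (rad). Starts closed, or nearly; end stop at 1.45. It stays where it is left, friction about 0.06 N m
- clamp_bail (a point): middle of the clamp's red bail bar: a round bar 10 mm thick, 63 mm free length along the case's y between two 5 mm side arms, 45 mm from the clamp's hinge line. It can be pinched from above across the case's x, in the middle between the arms, and carried round the hinge
- clamp_hinge (a point): middle of the clamp's hinge line, which runs along the case's y at case x = -94 mm, z = 73.5 mm
- reagent_a: amber bottle, 44 mm across, 85 mm tall, white cap; a bystander, leave it where it is. Origin: centre of its underside
- reagent_b: amber bottle, 44 mm across, 85 mm tall, white cap; a bystander, leave it where it is. Origin: centre of its underside
- marker: black marker pen lying down, 12 mm thick and about 130 mm long; a bystander, leave it where it is. Origin: centre of its underside
- dish: clear closed dish, 60 mm across, 14 mm tall; a bystander, leave it where it is. Origin: centre of its underside
- timer: white bench timer, 60 x 60 x 20 mm; a bystander, leave it where it is. Origin: centre of its underside
There are look-alikes about, which are no part of the job. What is shaped like the std2 but purple or turquoise is not meant.

How it is judged:
By the outcome, as a careful person would: the job done as asked, in the order asked, and still so for the second after the job is handed in, with the robot touching nothing.
Of std0, std1, std2, std3 only 2 to 4 are there at a start; the rules pass over those that are not, and their reading is None.
At some moment in a run one of std0, std1, std2, std3 may be knocked a few centimetres aside while the robot is not near it.
It also fails if it takes over 210 s, if anything falls off the work surface, if the arm or the gripper's body presses on something with over 40 N, if the wrist force passes 120 N, or if a joint passes its speed limit or range.

## Working session

There is one attempt and no reset: what is moved stays moved. The work goes in short steps, each a Python script; the robot and the scene stay as the last script left them, time stands still between calls to the robot, and variables do not carry over. Pictures are saved under pics/ and viewed, at most 14 in all, crops included, and the job is handed in when it is done.

```bash
ls; mkdir -p pics; cat > h.py <<'E'
from cell import env
import numpy as np, cv2
from scipy.spatial.transform import Rotation as R
def snap(n,save=None):
    s=env.snapshot(n)
    if save: cv2.imwrite('pics/'+save,s['frame'][:,:,::-1])
    return s
def cloud(s):
    z=s['z_map']; v,u=np.mgrid[:480,:640]
    p=np.stack([(u-s['cx'])/s['fx']*z,(v-s['cy'])/s['fy']*z,z],-1)
    E=s['extrinsics']; return p@E[:3,:3].T+E[:3,3]
def ray(s,u,v,h):
    E=s['extrinsics']; d=E[:3,:3]@np.array([(u-s['cx'])/s['fx'],(v-s['cy'])/s['fy'],1]); o=E[:3,3]
    return o+d*(h-o[2])/d[2]
E
python3 - <<'E'
from h import *
for n in('top','scene'):
    s=snap(n,n+'0.png'); np.savez(n+'0.npz',**s); print(n,s['fx'],s['extrinsics'].round(3).tolist())
print(env.read_eef_rot(),env.read_time_s(),env.read_position())
E
```

```text
pics
top 560.2053961593894 [[-0.004, -0.994, 0.112, 0.444], [-1.0, 0.003, -0.01, -0.002], [0.009, -0.112, -0.994, 1.294], [0.0, 0.0, 0.0, 1.0]]
scene 600.5250805989077 [[0.803, 0.423, -0.419, 1.128], [0.595, -0.563, 0.573, -0.726], [0.007, -0.709, -0.705, 1.024], [0.0, 0.0, 0.0, 1.0]]
[-4.31847447e-01 -3.11168049e+00  2.52866162e-03] 0.1 [0.18369219 0.64898961 0.23043155]
```

View pics/top0.png

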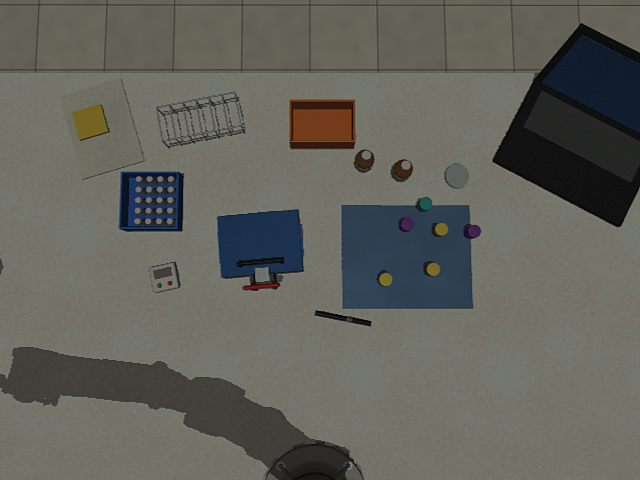

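View pics/scene0.png

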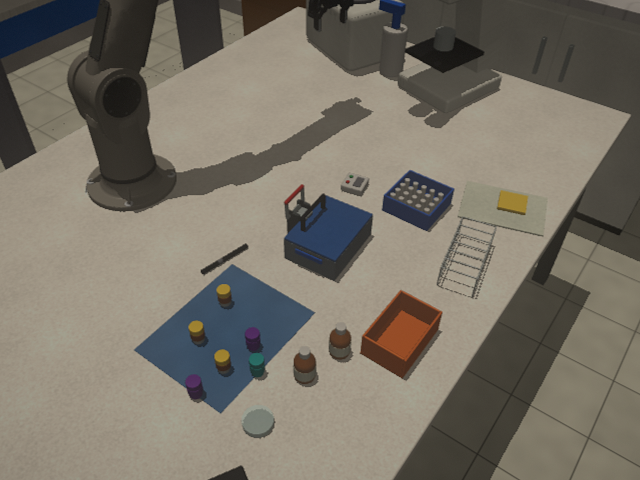

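The top view shows three yellow-capped candidates on the mat, at (385,279), (432,269) and (441,229). The look-alikes are purple at (406,224) and (472,231) and turquoise at (425,204). The case is at about (260,243), with the red bail at (261,286) and the black handle at (260,262). I choose the three yellow/amber ones and will check them in a crop.

```bash
cat >> h.py <<'E'
def hsv(s): return cv2.cvtColor(s['frame'],cv2.COLOR_RGB2HSV)
def standards(s=None):
    """cap centres of the yellow standards (world xy), top camera, cap plane 46 mm"""
    s=s or snap('top'); H=hsv(s); P=cloud(s)
    m=cv2.inRange(H,(18,120,80),(35,255,255))
    n,l,st,c=cv2.connectedComponentsWithStats(m); out=[]
    for i in range(1,n):
        k=l==i
        if 40<st[i,4]<400 and st[i,3]<25:
            zz=P[k][:,2]; t=k&(P[:,:,2]>np.percentile(zz,90)-.004)
            v,u=np.nonzero(t); out.append((*ray(s,u.mean(),v.mean(),np.median(P[t][:,2])),u.mean(),v.mean(),st[i,4]))
    return np.array(out)
E
python3 - <<'E'
from h import *
s=dict(np.load('top0.npz')); P=cloud(s);H=hsv(s)
np.set_printoptions(precision=4,suppress=True)
print(standards(s))
m=(cv2.inRange(H,(105,120,50),(125,255,255))>0)
roi=np.zeros_like(m);roi[195:300,205:315]=1
z=P[:,:,2]
k=m&roi&(z>.05)&(z<.085)
print('lid z',np.percentile(z[k],[5,50,95]))
pts=P[k]; r=cv2.minAreaRect(pts[:,:2].astype(np.float32)*1000);print(r); print(cv2.boxPoints(r))
red=((cv2.inRange(H,(0,120,60),(8,255,255))|cv2.inRange(H,(172,120,60),(180,255,255)))>0)&roi
print('red',P[red].mean(0),P[red].min(0),P[red].max(0))
q=P[red&(z>.1)][:,:2]; print(len(q),cv2.fitLine(q.astype(np.float32),2,0,.01,.01).ravel(),q.mean(0), np.percentile(z[red],[50,95]))
b=roi&(z>.095)&(z<.125)&~red&(H[:,:,2]<50); q=P[b]; print('handle',len(q),q.mean(0),cv2.fitLine(q[:,:2].astype(np.float32),2,0,.01,.01).ravel(),np.percentile(q,[2,98],axis=0))
# scene view too
s2=dict(np.load('scene0.npz'));P2=cloud(s2);H2=hsv(s2)
red2=((cv2.inRange(H2,(0,120,50),(8,255,255))|cv2.inRange(H2,(172,120,50),(180,255,255)))>0);red2[:180]=0;red2[225:]=0;red2[:,:280]=0;red2[:,310:]=0
print('red2',P2[red2].mean(0),np.percentile(P2[red2],[2,98],axis=0))
a=cv2.resize(s['frame'][190:320,200:490],None,fx=2.7,fy=2.7,interpolation=cv2.INTER_CUBIC)[:,:,::-1]
cv2.imwrite('pics/crop1.png',np.clip(a*1.5,0,255).astype(np.uint8)[:600,:800])
E
```

```text
[[  0.595   -0.2894   0.0468 441.0875 228.35   130.    ]
 [  0.5038  -0.2687   0.0462 432.9348 268.9783 135.    ]
 [  0.4817  -0.1602   0.047  384.5375 279.075  135.    ]]
lid z [0.0635 0.0675 0.0715]
((561.5671997070312, 114.58792877197266), (135.0873260498047, 182.86878967285156), 4.899502754211426)
[[486.4611 199.9194]
 [502.0796  17.7188]
 [636.6733  29.2564]
 [621.0548 211.457 ]]
red [0.4654 0.107  0.1299] [ 0.4438 -0.0024  0.1145] [0.4721 0.1444 1.2941]
146 [ 0.0435 -0.9991  0.4654  0.107 ] [0.4654 0.107 ] [0.1222 0.1258]
handle 226 [0.5158 0.1117 0.1095] [ 0.0712 -0.9975  0.5158  0.1117] [[0.4701 0.0656 0.1029]
 [0.5251 0.1591 0.1202]]
red2 [0.4675 0.1065 0.1233] [[0.4617 0.0731 0.1188]
 [0.4735 0.1436 0.1268]]
```

View pics/crop1.png

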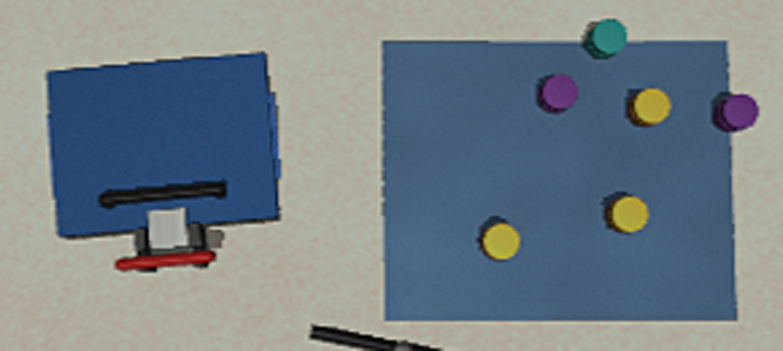

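The crop confirms three yellow/amber standards, at crop pixels (500,241), (627,214) and (651,106). The two purple ones and the turquoise one are look-alikes. The handle and red bail are where expected. I'll unclamp by pushing the bail with closed fingers, then press it down.

```bash
cat >> h.py <<'E'
import json,os
C0,YAW=np.array([.5616,.1146]),.080
if os.path.exists('case.json'): _c=json.load(open('case.json')); C0,YAW=np.array(_c[:2]),_c[2]
def W(x,y,z):
    """case mm -> world m"""
    c,s=np.cos(YAW),np.sin(YAW); return np.array([C0[0]+(c*x-s*y)/1e3,C0[1]+(s*x+c*y)/1e3,z/1e3])
def rot(phi):
    """tool down, closing line at world angle phi; the half turn nearest the present joints"""
    M=lambda p:R.from_matrix(np.array([[-np.sin(p),np.cos(p),0],[np.cos(p),np.sin(p),0],[0,0,-1]]).T)
    cur=R.from_rotvec(env.read_eef_rot())
    return min((M(phi),M(phi+np.pi)),key=lambda r:(r*cur.inv()).magnitude()).as_rotvec()
def line(p,vel=.15,f=None,ori=None):
    r=env.line_to(p,ori,vel,f); return r
def st(tag=''):
    p=env.read_position(); d=(p[:2]-C0)*1e3; c,s=np.cos(YAW),np.sin(YAW)
    print(tag,'case',np.round([c*d[0]+s*d[1],-s*d[0]+c*d[1],p[2]*1e3],1),'F',np.round(env.read_contact_force(),1),'t',round(env.read_time_s(),1))
E
python3 - <<'E'
from h import *
env.grasp()
o=rot(YAW+np.pi/2)
env.move_ptp(W(-69,0,170),o); st('above')
line(W(-69,0,104),.12,10); st('down')
for a in np.arange(.1,1.11,.1):
    hit=line(W(-94-45*np.sin(a)+15,0,73.5+45*np.cos(a)-13),.06,15)
    if hit: st('hit %.1f'%a);break
st('swung')
line(W(-100,0,130),.15); 
line(W(-132,0,125),.15)
print(line(W(-132,0,90),.08,12)); st('press')
print(line(W(-139,0,78),.05,15)); st('press2')
line(W(-139,0,140),.2); st()
s=snap('top','t1.png'); s2=snap('scene','s1.png')
a=cv2.resize(s['frame'][190:310,200:320],(400,400)); b=cv2.resize(s2['frame'][160:290,250:380],(400,400))
cv2.imwrite('pics/c2.png',np.hstack([a,b])[:,:,::-1])
E
```

```text
above case [-68.8   1.  170.1] F [0.6 0.6 0.1] t 3.1
down case [-6.860e+01  1.000e-01  1.044e+02] F [0.3 0.6 1.4] t 3.8
swung case [-119.     0.    80.7] F [ 2.9  1.9 -4.2] t 6.7
False
press case [-1.315e+02 -1.000e-01  9.000e+01] F [ 0.2 -0.2  0.2] t 8.2
True
press2 case [-134.     0.4   83.2] F [-4.4 -0.5 20.1] t 8.4
 case [-138.9    0.3  140.3] F [ 0.4 -0.3 -0.7] t 8.9
```

View pics/c2.png

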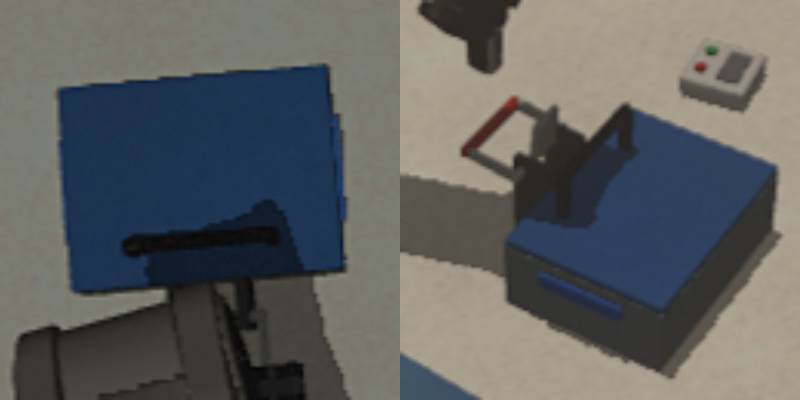

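The bail lies flat with the tongue upright (scene crop, bail at about (490,125)), so the case is unclamped. Next I push the lid open by its handle bar, then from inside.

```bash
cat >> h.py <<'E'
def bar(t):
    a=np.arctan2(45.5,-112)-t; return 68+120.9*np.cos(a),60.5+120.9*np.sin(a)
E
python3 - <<'E'
from h import *
line(W(-139,0,180),.3); line(W(-70,0,180),.3)
line(W(-70,0,96),.15,12); st('down')
for t in np.arange(.0,1.41,.1):
    x,z=bar(t)
    if line(W(x-15,0,z-13),.08,25): st('hit %.2f'%t);break
st('lid')
x,z=bar(t); line(W(x-17,0,270),.3); line(W(-15,0,270),.3); line(W(-15,0,135),.3,15); st('inside')
print(line(W(88,0,135),.08,20)); st('pushed')
line(W(40,0,135),.3); line(W(-10,0,300),.4)
env.move_ptp(np.array([.40,-.1,.33]),rot(YAW+np.pi/2)); 
s=snap('top','t2.png'); np.savez('t2.npz',**s); st()
print(standards(s).round(4))
a=cv2.resize(s['frame'][170:320,190:490],(800,400)); cv2.imwrite('pics/c3.png',np.clip(a[:,:,::-1]*1.6,0,255).astype(np.uint8))
E
```

```text
down case [-70.1  -0.   96.4] F [0.6 0.6 0.1] t 10.3
lid case [ 7.890e+01 -1.000e-01  1.655e+02] F [-0.   0.6 -0.6] t 14.8
inside case [-13.9  -0.3 135.2] F [ 1.  -0.8  0.1] t 16.4
True
pushed case [ 82.5  -0.  133.8] F [-1.2  0.3  3.2] t 17.6
 case [-177.1 -199.7  329.8] F [ 0.7 -0.4  0.8] t 19.6
[[ 5.943000e-01 -2.895000e-01  4.730000e-02  4.412024e+02  2.286429e+02
   1.300000e+02]
 [ 5.040000e-01 -2.679000e-01  4.700000e-02  4.326556e+02  2.688889e+02
   1.360000e+02]
 [ 4.857000e-01 -1.659000e-01  4.650000e-02  3.870233e+02  2.772791e+02
   7.600000e+01]]
```

View pics/c3.png

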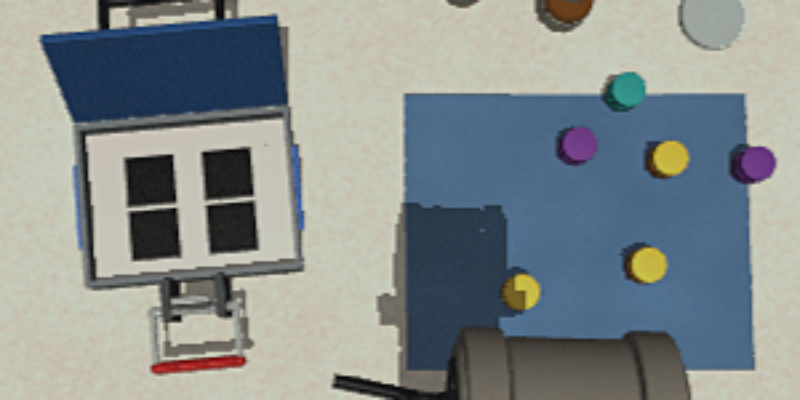

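The lid is fully back with all four black wells in view, at crop pixels (150,180), (228,173), (154,233) and (232,227). I'll refine the case pose from the well centres, then pick the first standard and feel for a socket.

```bash
cat > cal.py <<'E'
from h import *
s=dict(np.load('t2.npz')); H=hsv(s)
roi=np.zeros((480,640),np.uint8); roi[216:276,225:300]=1
m=((H[:,:,2]<45)&(roi>0)).astype(np.uint8)
n,l,stt,c=cv2.connectedComponentsWithStats(m); 
w=sorted([ray(s,*c[i],.026)[:2] for i in range(1,n) if 200<stt[i,4]<600],key=lambda p:p[0]); print(stt[1:,4])
w=np.array(w); P=np.vstack([sorted(w[:2],key=lambda p:p[1]),sorted(w[2:],key=lambda p:p[1])])
Q=np.array([[-26.5,-33],[-26.5,33],[19.5,-33],[19.5,33]])/1e3
a,b=Q-Q.mean(0),P-P.mean(0); th=np.arctan2((a[:,0]*b[:,1]-a[:,1]*b[:,0]).sum(),(a*b).sum())
Rm=np.array([[np.cos(th),-np.sin(th)],[np.sin(th),np.cos(th)]]); t=P.mean(0)-Rm@Q.mean(0)
print(P,t,th,'res mm',((Q@Rm.T+t-P)*1e3).round(1).tolist()); json.dump([*t,th],open('case.json','w'))
E
python3 cal.py
cat >> h.py <<'E'
GH=.032
def pick(xy,phi):
    env.open_gripper(); o=rot(phi)
    env.move_ptp([*xy,.14],o); line([*xy,.001+GH],.15,15); env.grasp(); st('grip w=%.4f f=%.1f'%(env.read_opening(),env.read_gripper_force()))
    line([*xy,.13],.3)
E
python3 - <<'E'
from h import *
pick([.504,-.268],np.pi/2); print('w',env.read_opening())
WELL={0:(-26.5,-33),1:(-26.5,33),2:(19.5,-33),3:(19.5,33)}
x,y=WELL[3]
env.move_ptp(W(x,y,130),rot(YAW+np.radians(60))); st('over')   # closing line 30 deg off case y, through the middle
line(W(x,y,24+32+5),.12,10); st('near'); env.dwell(.3)
print(line(W(x,y,24+32-4),.02,3)); st('touch')
env.dwell(.3); st('settled')
p=env.read_position(); line([p[0],p[1],p[2]-.001],.02); st('1mm'); 
E
```

```text
[ 56 308 314 310 312   8   4  17   8   8  14]
[[0.5379746  0.08119474]
 [0.53245972 0.14695402]
 [0.58402649 0.08520574]
 [0.57846604 0.15084425]] [0.5617192 0.1163454] 0.08459146310414804 res mm [[0.1, 0.0], [0.1, 0.0], [-0.1, -0.1], [-0.1, 0.0]]
grip w=0.0276 f=58.7 case [ -89.6 -378.1   33.6] F [-0.2  1.7  5.6] t 22.9
w 0.027467358695052863
over case [ 19.4  31.2 129.8] F [ 0.6 -0.5 -0.8] t 24.9
near case [20.  32.6 61.4] F [ 0.   0.4 -1.1] t 25.6
True
touch case [19.7 33.1 57.3] F [-1.4  0.1  7.2] t 26.2
settled case [19.7 33.2 57.3] F [-0.8  0.8  5.6] t 26.5
1mm case [20.  33.1 57.3] F [-2.9 -0.5 10.4] t 26.8
```

```bash
cat >> h.py <<'E'
WELL={0:(-26.5,-33),1:(-26.5,33),2:(19.5,-33),3:(19.5,33)}
def seek(x0,y0,zc,rmax=9,pitch=2.0,step=2.0,lim=8):
    """spiral about case (x0,y0) at commanded height zc (mm); True once the foot drops"""
    th=0.; n=0
    while True:
        r=pitch*th/2/np.pi
        if r>rmax: return None
        dx,dy=r*np.cos(th),r*np.sin(th)
        if max(abs(dx),abs(dy))<=lim:
            line(W(x0+dx,y0+dy,zc),.03); n+=1
            f=env.read_contact_force()[2]; z=env.read_position()[2]*1e3
            if f<3.0 or z<zc+.3:
                print('drop? n%d at %.1f %.1f f%.1f z%.1f'%(n,dx,dy,f,z))
                p=env.read_position().copy(); line([p[0],p[1],p[2]-.005],.03,10)
                st('probe')
                if env.read_position()[2]<p[2]-.003: return True
                line(W(x0+dx,y0+dy,zc),.03)
        th+=step/max(r,1.0)
E
python3 - <<'E'
from h import *
t=env.read_time_s()
print(seek(*WELL[3],56.3)); st('end')
print(env.read_time_s()-t)
E
```

```text
drop? n22 at -4.4 -2.7 f-1.2 z55.8
probe case [13.9 30.4 50.3] F [ 1.8  0.8 -2.4] t 32.6
True
end case [13.9 30.4 50.3] F [ 1.8  0.8 -2.4] t 32.6
5.833300000000001
```

```bash
python3 - <<'E'
from h import *
p=env.read_position(); print(line([p[0],p[1],.0400],.03,12)); st('down'); env.dwell(.2); st()
E
```

```text
True
down case [14.5 30.4 43.5] F [-1.4  0.3  8.5] t 33.0
 case [14.5 30.4 43.6] F [-1.6 -0.7  8.1] t 33.1
```

```bash
python3 - <<'E'
from h import *
env.open_gripper(); st('open'); print(env.read_opening())
p=env.read_position(); line([p[0],p[1],.16],.2); st('up')
env.move_ptp(np.array([.42,-.02,.25]),rot(YAW+np.pi/2))
s=snap('top','t3.png'); np.savez('t3.npz',**s); print(standards(s).round(4).tolist())
a=cv2.resize(s['frame'][170:320,190:490],(800,400)); cv2.imwrite('pics/c4.png',np.clip(a[:,:,::-1]*1.6,0,255).astype(np.uint8))
E
```

```text
open case [14.2 30.5 43. ] F [-0.1  0.4  0. ] t 33.8
0.08566943482952241
up case [ 13.4  30.8 159.1] F [-0.1 -0.3 -1.1] t 34.5
[[0.594, -0.2893, 0.0472, 441.1236, 228.7865, 130.0], [0.5734, 0.1477, 0.057, 245.759, 237.9277, 142.0], [0.4818, -0.1617, 0.0463, 385.1881, 279.0594, 136.0]]
```

View pics/c4.png

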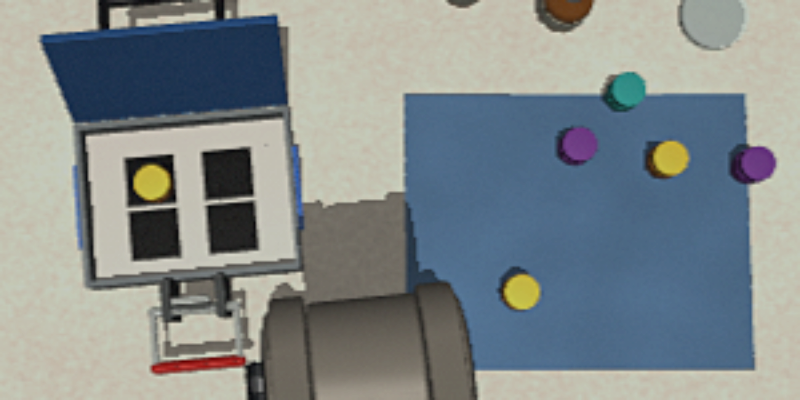

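Standard 1 sits home in well 3 (crop (151,183), cap top at 57 mm). The offset is now known at about (-5.0,-2.6) mm, so I'll load the next one into well 2.

```bash
cat >> h.py <<'E'
OFF=(-5.0,-2.6)
def load(xy,pphi,w,phi,gh=.032):
    global GH; GH=gh
    pick(xy,pphi); x,y=WELL[w][0]+OFF[0],WELL[w][1]+OFF[1]; g=gh*1e3
    env.move_ptp(W(x,y,130),rot(phi)); line(W(x,y,24+g+6),.15,10); env.dwell(.2)
    hit=line(W(x,y,24+g-3),.03,4); st('touch %s'%hit)
    if hit and env.read_position()[2]*1e3>24+g-1:
        zt=env.read_position()[2]*1e3; ok=seek(x,y,zt-1.2,rmax=5,pitch=1.6,step=1.6)
        if not ok: st('NOT FOUND'); return False
    p=env.read_position(); line([p[0],p[1],(10+g-4)/1e3],.03,12); st('home?')
    z=env.read_position()[2]*1e3
    if z>10+g+3: print('NOT HOME'); return False
    env.open_gripper(); st('open'); p=env.read_position(); line([p[0],p[1],.16],.2); return True
E
python3 - <<'E'
from h import *
if load([.4818,-.1617],np.pi/2,2,YAW+np.radians(90+42)):
    env.move_ptp(np.array([.42,-.02,.25]),rot(YAW+np.pi/2))
    s=snap('top','t4.png'); print(standards(s).round(4).tolist())
E
```

```text
grip w=0.0272 f=58.6 case [-102.7 -270.3   33.5] F [-1.   1.   5.5] t 37.9
touch True case [ 15.  -35.   53.6] F [ 1.4  0.2 -0.8] t 40.6
home? case [ 15.4 -34.7  43.5] F [-1.2  0.8  7.3] t 41.0
open case [ 15.3 -34.6  43.4] F [ 0.5  0.6 -0.2] t 41.6
[[0.5933, -0.2899, 0.0468, 441.3218, 229.1149, 130.0], [0.5786, 0.0807, 0.0568, 276.0127, 235.5443, 138.0], [0.5733, 0.1464, 0.0567, 246.3511, 237.9894, 141.0]]
```

```bash
python3 - <<'E'
from h import *
if load([.5937,-.2895],np.radians(165),1,YAW+np.pi/2,.035):
    line(W(-31.5,30,250),.3); env.grasp(); env.move_ptp(np.array([.42,-.1,.3]),rot(YAW+np.pi/2))
    s=snap('top','t5.png'); print(standards(s).round(4).tolist()); st()
    a=cv2.resize(s['frame'][170:320,190:490],(800,400)); cv2.imwrite('pics/c5.png',np.clip(a[:,:,::-1]*1.6,0,255).astype(np.uint8))
E
```

```text
grip w=0.0268 f=58.9 case [  -2.1 -407.3   36.8] F [-1.2  0.   5.6] t 47.5
touch True case [-31.   30.6  60.1] F [-0.8 -0.1  6.9] t 50.7
drop? n20 at -3.4 1.8 f0.0 z58.7
probe case [-33.4  31.4  56. ] F [ 0.5 -0.5 -0.7] t 55.9
drop? n21 at -4.0 0.3 f-0.4 z58.9
probe case [-33.5  31.   56.3] F [ 0.1 -0.7 -0.9] t 56.6
drop? n22 at -3.9 -1.3 f-1.7 z59.0
probe case [-33.6  30.   56.2] F [-0.   0.5 -1.2] t 57.3
drop? n23 at -3.1 -2.8 f-0.4 z59.0
probe case [-33.1  29.9  56.5] F [-0.8  0.8 -1.3] t 58.0
drop? n24 at -1.9 -3.8 f-3.0 z58.9
probe case [-32.7  29.6  56.9] F [-0.8  3.1 -0.2] t 58.8
drop? n25 at -0.4 -4.4 f-0.9 z58.8
probe case [-32.3  29.5  56.9] F [-1.4  2.  -1.5] t 59.5
drop? n26 at 1.2 -4.3 f-0.5 z58.7
probe case [-31.9  29.6  56.8] F [-2.4  2.9 -1.4] t 60.3
drop? n27 at 2.7 -3.7 f0.6 z58.6
probe case [-31.3  29.5  56.7] F [-2.5  2.9 -0.7] t 61.1
drop? n28 at 3.9 -2.6 f2.5 z58.5
probe case [-30.6  29.4  57. ] F [-4.5  2.6 -1. ] t 61.8
drop? n29 at 4.6 -1.1 f4.4 z58.5
probe case [-29.7  29.1  57.7] F [-5.9  0.2 11.4] t 62.5
drop? n30 at 4.8 0.5 f5.7 z58.6
probe case [-29.7  29.3  57.7] F [-4.7  0.4  9.8] t 63.3
drop? n31 at 4.5 2.0 f5.4 z58.6
probe case [-29.8  29.8  57.7] F [-5.8 -0.4 10.1] t 64.0
drop? n32 at 3.6 3.4 f4.1 z58.5
probe case [-30.   30.7  57.5] F [-4.  -0.9  9.7] t 64.7
NOT FOUND case [-29.   31.6  58.5] F [-4.2 -2.3  3.9] t 65.0
```

It did drop at about (-33.3, 30.6), but my 3 mm probe threshold just missed it. I'll return there and press.

```bash
python3 - <<'E'
from h import *
z=env.read_position()[2]*1e3
line(W(-33.4,30.7,z),.03); st('back')
line(W(-33.4,30.7,53),.03,10); st('p')
line(W(-33.4,30.7,42),.03,12); st('home?'); print(env.read_opening())
E
```

```text
back case [-32.9  30.5  58.7] F [ 0.2  0.8 -1. ] t 65.4
p case [-33.4  30.8  52.7] F [-0.6  0.5 -0.3] t 65.7
home? case [-32.7  31.   46.7] F [-0.8 -0.7  6.7] t 66.0
0.026837344715647093
```

```bash
python3 - <<'E'
from h import *
env.open_gripper(); st('open'); p=env.read_position(); line([p[0],p[1],.25],.2)
env.grasp(); env.move_ptp(np.array([.42,-.1,.3]),rot(YAW+np.pi/2))
s=snap('top','t5.png'); print(standards(s).round(4).tolist()); st()
a=cv2.resize(s['frame'][170:320,190:490],(800,400)); cv2.imwrite('pics/c5.png',np.clip(a[:,:,::-1]*1.6,0,255).astype(np.uint8))
E
```

```text
open case [-33.5  30.6  46.1] F [-0.2  0.6 -0.8] t 66.6
[[0.5797, 0.0805, 0.057, 276.0976, 235.0366, 138.0], [0.5743, 0.1456, 0.0575, 246.6571, 237.4857, 142.0], [0.5286, 0.1431, 0.0564, 247.6333, 258.1111, 142.0]]
 case [-158.7 -202.3  299.9] F [-0.1 -0.2  0. ] t 69.7
```

View pics/c5.png

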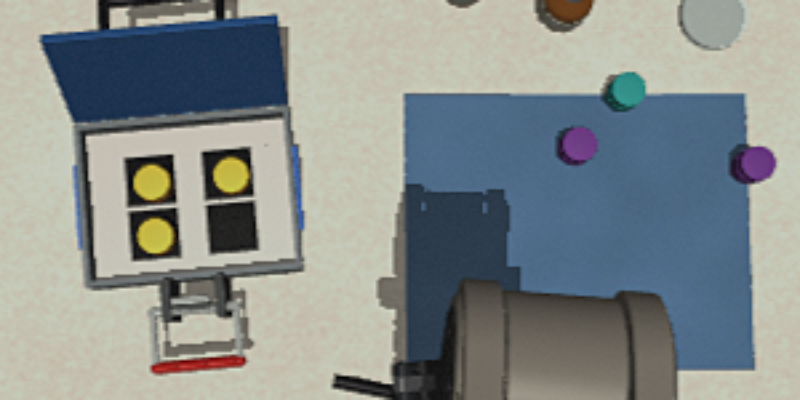

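All three are home (caps at 56–57 mm, crop (151,182), (231,175) and (155,235)), and only purple and turquoise look-alikes are left at the mat. Now I shut the lid.

```bash
python3 - <<'E'
from h import *
o=rot(YAW+np.pi/2)
env.move_ptp(W(60,0,300),o); line(W(182,0,300),.4); line(W(182,0,140),.25,12); st('behind')
for t in np.arange(1.9,.79,-.1):
    x,z=bar(t)
    if line(W(x+14,0,z-13),.08,25): st('hit %.2f'%t);break
st('pushed')
x,z=bar(t); line(W(x+20,0,z+30),.2); line(W(x,0,z+25),.2); line(W(x,0,z+5),.06,12); st('on bar')
for t in np.arange(t-.1,-.01,-.1):
    x,z=bar(t)
    if line(W(x,0,z+3),.08,25): st('hit %.2f'%t);break
st('shut?')
print(line(W(-44,0,100),.04,20)); st('pressed')
line(W(-44,0,180),.2)
env.move_ptp(np.array([.42,-.1,.3]),o)
s=snap('top','t6.png'); s2=snap('scene','s6.png')
a=cv2.resize(s['frame'][190:310,200:320],(400,400)); b=cv2.resize(s2['frame'][160:290,250:380],(400,400))
cv2.imwrite('pics/c6.png',np.hstack([a,b])[:,:,::-1])
E
```

```text
behind case [182.8   0.2 142.5] F [0.3 0.  1.2] t 72.0
pushed case [ 36.4  -0.  159.5] F [ 1.1 -2.   1. ] t 75.8
on bar case [ 21.5  -0.2 176. ] F [-3.2 -1.3  7.2] t 76.8
hit -0.00 case [-41.6   0.5 110.7] F [-2.5 -1.9 12.6] t 79.1
shut? case [-41.6   0.5 110.7] F [-2.5 -1.9 12.6] t 79.1
True
pressed case [-41.6   0.5 110.6] F [-5.4 -2.7 18.1] t 79.3
```

View pics/c6.png

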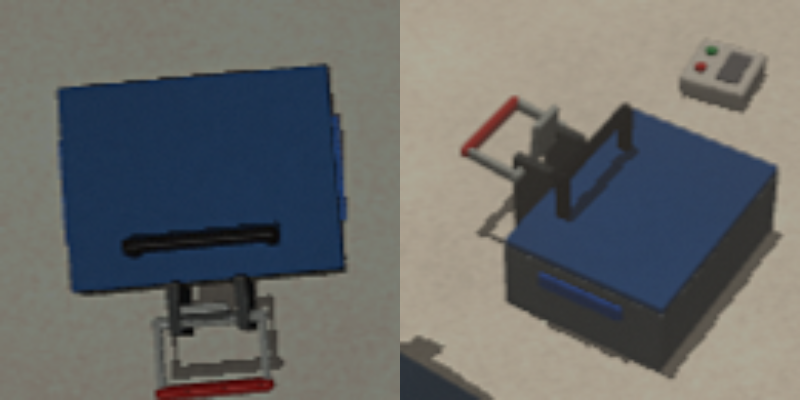

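The lid is fully shut, with the bar top at 110.7 mm. I'll check the upright tongue's size, since I plan to push on it to lift the bail.

```bash
python3 - <<'E'
from h import *
for n in('scene','top'):
    s=snap(n); P=cloud(s); d=(P[:,:,:2]-C0)*1e3; c,sn=np.cos(YAW),np.sin(YAW)
    x=c*d[:,:,0]+sn*d[:,:,1]; y=-sn*d[:,:,0]+c*d[:,:,1]; z=P[:,:,2]*1e3
    k=(abs(y)<45)&(x>-150)&(x<-72)&(z>60)
    for lo in range(-150,-72,6):
        q=k&(x>=lo)&(x<lo+6)
        m=q&(abs(y)<13)
        if q.sum(): print(n,lo,q.sum(),'zmax all %.0f'%z[q].max(), 'mid n%d z %s'%(m.sum(),np.percentile(z[m],[0,50,100]).round(0) if m.sum() else ''), 'y',y[q].min().round(),y[q].max().round())
E
```

```text
scene -144 46 zmax all 87 mid n15 z [79. 83. 85.] y -36.0 42.0
scene -138 60 zmax all 89 mid n19 z [75. 83. 88.] y -37.0 38.0
scene -132 25 zmax all 87 mid n2 z [85. 86. 87.] y -36.0 40.0
scene -126 19 zmax all 86 mid n0 z  y -35.0 39.0
scene -120 16 zmax all 83 mid n0 z  y -33.0 43.0
scene -114 12 zmax all 86 mid n0 z  y -35.0 38.0
scene -108 9 zmax all 82 mid n0 z  y -35.0 -28.0
scene -102 23 zmax all 87 mid n0 z  y -37.0 39.0
scene -96 51 zmax all 110 mid n11 z [ 72.  98. 110.] y -35.0 40.0
scene -90 139 zmax all 118 mid n74 z [ 75. 100. 118.] y -31.0 30.0
scene -84 54 zmax all 116 mid n5 z [110. 114. 116.] y -26.0 33.0
scene -78 36 zmax all 87 mid n0 z  y -25.0 28.0
top -144 95 zmax all 88 mid n33 z [73. 82. 88.] y -37.0 38.0
top -138 73 zmax all 86 mid n23 z [76. 83. 85.] y -37.0 38.0
top -132 15 zmax all 84 mid n0 z  y -36.0 36.0
top -126 14 zmax all 86 mid n0 z  y -36.0 37.0
top -120 13 zmax all 84 mid n0 z  y -35.0 37.0
top -114 14 zmax all 84 mid n0 z  y -35.0 37.0
top -108 20 zmax all 83 mid n0 z  y -36.0 36.0
top -102 61 zmax all 86 mid n12 z [72. 77. 78.] y -36.0 38.0
top -96 103 zmax all 113 mid n42 z [ 74.  93. 113.] y -36.0 38.0
top -90 62 zmax all 117 mid n30 z [109. 113. 116.] y -26.0 26.0
top -84 25 zmax all 87 mid n0 z  y -25.0 26.0
top -78 21 zmax all 88 mid n0 z  y -25.0 26.0
```

```bash
python3 - <<'E'
from h import *
o=rot(YAW+np.pi/2)
env.move_ptp(W(-116,0,180),o); line(W(-116,0,99),.15,10); st('front of tongue')
print(line(W(-78,0,98),.06,12)); st('tongue')
line(W(-85,0,110),.2);line(W(-85,0,185),.3)
s=snap('scene'); H=hsv(s);P=cloud(s)
r=((cv2.inRange(H,(0,120,50),(8,255,255))|cv2.inRange(H,(172,120,50),(180,255,255)))>0);r[:150]=0;r[235:]=0;r[:,:260]=0;r[:,320:]=0
q=P[r].mean(0); d=(q[:2]-C0)*1e3; print('bail x %.1f z %.1f'%(np.cos(YAW)*d[0]+np.sin(YAW)*d[1],q[2]*1e3))
E
```

```text
front of tongue case [-115.4   -0.2   99.7] F [-0.2 -0.2 -0.2] t 82.7
False
tongue case [-77.4   0.3  98.2] F [ 0.8 -0.6  0.5] t 83.5
bail x -122.0 z 112.2
```

The bail is up to roughly 45° and can now be pushed upright from the robot side.

```bash
python3 - <<'E'
from h import *
o=rot(YAW+np.pi/2)
line(W(-145,0,185),.3); line(W(-145,0,97),.15,8); st('front of bail')
for a in np.arange(.7,-.16,-.1):
    if line(W(-94-45*np.sin(a)-14,0,73.5+45*np.cos(a)-13),.06,15): st('hit %.1f'%a);break
st('up')
print(line(W(-95,0,105),.04,18)); st('pressed')
line(W(-125,0,108),.2); line(W(-130,0,200),.3); env.move_ptp(np.array([.42,-.1,.3]),o)
s=snap('top','t7.png'); s2=snap('scene','s7.png'); H=hsv(s2);P=cloud(s2)
r=((cv2.inRange(H,(0,120,50),(8,255,255))|cv2.inRange(H,(172,120,50),(180,255,255)))>0);r[:150]=0;r[235:]=0;r[:,:260]=0;r[:,320:]=0
q=P[r].mean(0); d=(q[:2]-C0)*1e3; print('bail x %.1f z %.1f'%(np.cos(YAW)*d[0]+np.sin(YAW)*d[1],q[2]*1e3))
b=cv2.resize(s2['frame'][160:290,250:380],(400,400)); a=cv2.resize(s['frame'][190:310,200:320],(400,400))
cv2.imwrite('pics/c7.png',np.hstack([a,b])[:,:,::-1])
E
```

```text
front of bail case [-144.4    0.5   97.2] F [1.  0.  0.5] t 85.3
up case [-110.4   -0.4  103.8] F [-19.4  -1.   13.1] t 87.5
True
pressed case [-111.2   -0.7  102.6] F [-2.8 -0.6  1.5] t 87.8
bail x -92.8 z 123.1
```

View pics/c7.png

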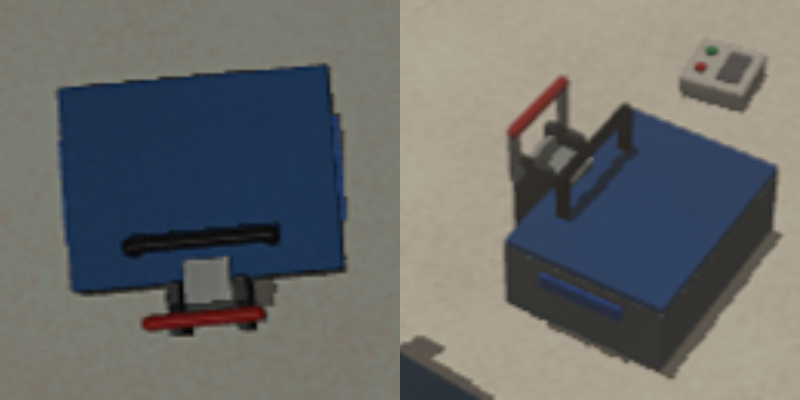

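View pics/t7.png

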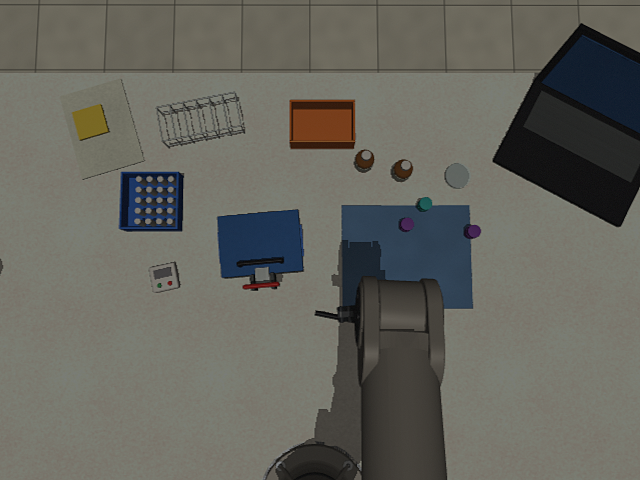

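The bail is upright (top-view pixel (261,286)), the tongue lies on the lid at (262,273), and the bystanders and look-alikes haven't moved. I'm handing in.

```bash
python3 -c "
from h import *
print(env.hand_in())"
```

```text
the job is handed in; nothing more can be done
None
```

I handed the job in at about 90 s, with no verdict shown: all three standards on the mat are home in wells 1, 2 and 3, the lid is shut, the bail is upright with its tongue on the lid, and no bystander moved in the views checked.

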